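Draw a sample canister from its sleeve and present its label to the reader

TASK

Draw the metal sample canister straight up out of its close-fitting transport sleeve by its knob, without forcing it, then set it down gently, upright in the middle of the reader's round pad, and let go. The knob swivels freely and cannot turn the canister, so then take the canister by its body and turn it until its label squarely faces the reader's scanner block, and leave it standing there. Leave everything else as it stands.

Things in the scene. Friction and masses are not known exactly. Their poses are not given: they have to be found in the camera images.
- canister: upright aluminium cylinder, 56 mm diameter, 110 mm tall with a flat top (shoulder), about 0.45 kg. Origin: centre of its underside; z up along its axis; +x points to its label, a white bar-code panel on the side (60 mm high, 28 mm wide), hidden while in the sleeve. A small dark rib on the shoulder (13 x 9 mm, 3.5 mm high, 14 to 27 mm from the axis) marks the same +x side
- knob (a point): middle of the canister's black round knob, on its axis 19 mm above the shoulder. The knob is 24 mm in diameter; its grip part runs from 6 to 32 mm above the shoulder. It swivels freely about the vertical axis: turning it does not reliably turn the canister
- label (a point): centre of the label on the canister's side, 28 mm from its axis and 58 mm above its underside
- sleeve: grey upright tube on a square steel base 110 x 110 x 8 mm, fixed to the bench. Outer diameter 72 mm, bore 58.4 mm (1.2 mm clear all round the canister), bore floor 8 mm and rim 118 mm above the bench: at the start the shoulder is level with the rim, only the knob stands out; the canister is free once risen 110 mm. Origin: underside of the base, on the bore's axis; z up
- reader: code reader, fixed to the bench: grey base plate 185 x 104 x 6 mm with a round dark rubber pad and a white scanner block 56 x 92 mm with a dark window. Origin: on the bench below the pad's centre; z up; +x points from the pad to the scanner block (window face 62 mm from the pad's centre, top 78 mm above the bench). The label's +x must point the same way
- pad (a point): centre of the top of the reader's round pad, 84 mm in diameter, 10 mm above the bench
- bottle: amber dropper bottle with a black dropper cap, 36 mm wide, 93 mm tall, stands behind the sleeve; a bystander, leave it alone; origin at the centre of its underside
- cap: white screw cap of a jar, 66 mm wide, 20 mm high, lies in front of the sleeve; a bystander, leave it alone; origin at the centre of its underside
- dropper: larger amber dropper bottle, 42 mm wide, 105 mm tall; a bystander, leave it alone; origin at the centre of its underside
- jar: open wide-mouth square sample jar, 90 mm wide, 160 mm tall; a bystander, leave it alone; origin at the centre of its underside
- cuvettes: foam box of cuvettes, 55 x 110 x 50 mm; a bystander, leave it alone; origin at the centre of its underside
- timer: white desk timer, 64 mm wide, 62 mm tall; a bystander, leave it alone; origin at the centre of its underside
Things that resemble listed ones, but are neither listed nor needed, are in the scene too. Leave any yellow look-alike of the sleeve alone.

How it is judged:
By the outcome, as a careful person would: the job done as asked, in the order asked, and still so for the second after the job is handed in, with the robot touching nothing.
It also fails if it takes over 64 s, if anything falls off the work surface, if the arm or the gripper's body presses on something with over 40 N, if the wrist force passes 120 N, or if a joint passes its speed limit or range.

ROBOT

A 7-joint arm with a two-finger parallel gripper is mounted at the origin on a cart in front of the work surface, level with it; the furniture and walls round the work are solid. World frame = base frame: x ahead of the robot, y to its left, z up, the work surface at z = 0. Lengths are in mm, angles in rad, forces in N, time in s.
With the tool pointing down it reaches from about 400 to 850 mm from the base axis. Payload 10.4 kg.
Tool frame: the origin (TCP) lies between the finger pads; the fingertips stand 11 mm ahead of it and the grasp point (between the pads) lies 8 mm behind it (arm.tip_extent is the distance from the TCP to the fingertips, in mm); z points along the fingers, y is the line along which they close (so a half turn about z gives the same grasp; the last joint's range is limited). The gripper opens to 87 mm and grips with 3 to 60 N. Pads are 19 mm wide; open, the fingers measure 117 mm over their backs; the gripper's body (75 mm by 190 mm) begins 51 mm behind the grasp point.
Start: joints at [-1.194, 0.332, -0.065, 1.46, 0.022, 1.35, -0.088], TCP at [243.261, 575.739, 233.576] pointing down, gripper open.
Joint ranges: [-2.6, 2.6], [-0.5, 2.12], [-1.47, 1.34], [0.16, 2.42], [-1.27, 4.41], [0.06, 2.06], [-2.6, 2.6]. Speed limits (rad/s): [2.22, 2.22, 2.79, 2.79, 3.14, 3.14, 3.14].

INTERFACE

Orientations are given as a rotation vector (axis times angle).
In Python, from bench import arm gives the robot as it stands.
- The arm moves only by the tool jog_arm, never from a script. Its argument "deltas" is one flat list of numbers, 7 for each row, row after row: the gripper command: -1 is fully open, 1 is shut, values between are in proportion, then the shift along the tool's x, y, z in m, then the turn, a rotation vector about the tool's x, y, z in rad. In form: [hand, tx, ty, tz, rx, ry, rz, hand, tx, ty, tz, rx, ry, rz, ...]. A call has 1 to 5 rows; each row shifts and turns the commanded pose from where the row before left it, along the tool's axes as they then stand; what a row does not reach is not made up. A row lasts 1/12 s, in which the tool goes at most 41.7 mm and 7.16 degrees, less where a joint would pass 70% of its speed; a pose out of reach is approached as far as the arm can. A call is refused whole if a number of a shift passes 0.0417 or a number of a turn 0.125, either way. A call with a gripper value outside its range is refused whole. The fingers move at their own pace and stop on an object; the grip force is fixed at half the most. Time passes only in rows, so rows that do not move let the fingers close. It gives the time, the measured TCP pose, the force, the opening and the grip force at its end, in the units of the state.
- arm.sense(): the state, without advancing time (a new reading comes with each control period).
- arm.grab_frame(name): name is "scene" or "top"; returns the picture (420x560x3 uint8, blue, green, red); there is no depth.
- arm.camera_model(name): a dict with "K" (3x3 intrinsics, pixels), "eye" and "orientation" of the camera in the world. Camera axes: x right, y down, z forward; pixel columns grow to the right and rows downward; lengths in mm; the calibration is good to about 2 mm. A picture is of the moment at which its call begins. camera_model takes no time and is no camera call.
- arm.close_job(): hands the job in; it is judged then, once.
The state is a dict: "time_s": time; "qpos": joint angles; "joint_velocities": joint speeds; "joint_efforts": joint torques, N m; "position": TCP position; "ee_rot": TCP orientation; "ft_force": force on the tool from outside, world axes, zero at the start; "moment": the same for the moment, N m; "gripper_width": finger opening in mm; "finger_force": force on a finger pad.
Only numpy, scipy, OpenCV 4.12 (cv2) and the standard library are available. Lean on these libraries where they do the work, as an engineer would, in place of code of your own. Each camera call takes 0.05 s, during which the arm holds its last target. There are 200 camera calls.

## Working session

There is one attempt and no reset: what is moved stays moved. The work goes in short steps, Python scripts to look and compute and a tool call to move; the robot and the scene stay as the last step left them, time stands still between calls to the robot, and variables do not carry over. Pictures are saved under pics/ and viewed, at most 10 in all, crops included, and the job is handed in when it is done.

Besides the shell and the picture viewer there is one more tool, called after ">>>" as name(argument=value, ...) on one line, values as JSON. jog_arm: Moves the arm, as the interface text tells. Its arguments: {"type":"object","properties":{"deltas":{"type":"array","items":{"type":"number"}}},"required":["deltas"]}

```bash
ls; mkdir -p pics
python3 - <<'E'
from bench import arm
import cv2
for n in("scene","top"):
    cv2.imwrite(f"pics/{n}0.png",arm.grab_frame(n)); print(n,arm.camera_model(n))
s=arm.sense();print(s)
E
```

```text
pics
scene {'K': array([[414.64331672,   0.        , 277.61155983],
       [  0.        , 414.64331672, 213.01696013],
       [  0.        ,   0.        ,   1.        ]]), 'eye': array([-330.11277062,  884.76404314, 1083.38155687]), 'orientation': array([-0.99444116,  2.39761544, -1.1035039 ])}
top {'K': array([[385.55434127,   0.        , 274.4772118 ],
       [  0.        , 385.55434127, 213.16225321],
       [  0.        ,   0.        ,   1.        ]]), 'eye': array([ -23.13556041,  341.44431878, 1679.54087232]), 'orientation': array([-1.47732613,  2.52420356, -0.445478  ])}
{'time_s': 0.1, 'qpos': array([-1.19362809,  0.33280505, -0.06470823,  1.46083549,  0.02160721,
        1.34986657, -0.08850363]), 'joint_velocities': array([-0.00031495, -0.00166792, -0.0003032 , -0.00199433, -0.00110139,
        0.00079155,  0.00035766]), 'joint_efforts': array([ 1.69510535e-03, -6.24544859e+01,  2.49752548e-02, -3.90718460e+01,
       -6.13189791e-02,  3.64461599e-02,  6.57955866e-05]), 'position': array([243.13043702, 575.43228899, 232.84618723]), 'ee_rot': array([-6.23706657e-01, -3.07886748e+00,  1.89196749e-03]), 'ft_force': array([-0.36037556,  0.70075356,  0.66867906]), 'moment': array([-0.03919116,  0.02001262,  0.02496981]), 'finger_force': 0.0, 'gripper_width': 87.22586405297163}
```

View pics/scene0.png

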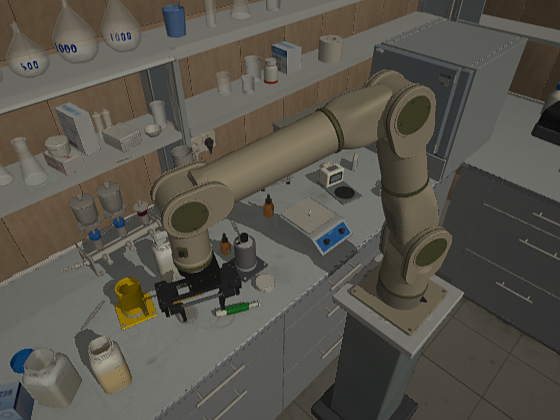

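View pics/top0.png

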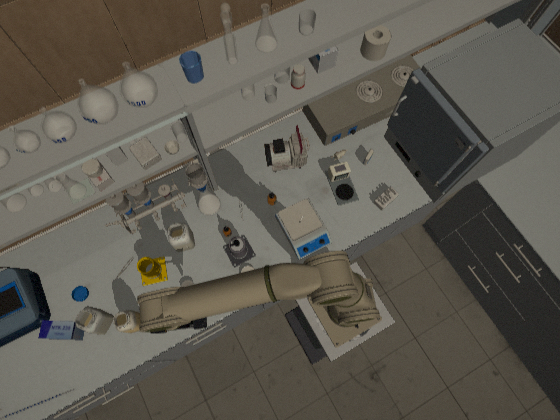

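The sleeve with the canister is at about (245,250) in scene and (238,248) in top. The reader is at about (340,180) in scene and (344,182) in top, and the yellow decoy is to the left. Next I'll zoom in on both.

```bash
cat > h.py <<'E'
from bench import arm
import cv2, numpy as np
from scipy.spatial.transform import Rotation as R
from scipy.optimize import least_squares
def proj(n,P):
    c=arm.camera_model(n); p=R.from_rotvec(c["orientation"]).inv().apply(np.atleast_2d(P)-c["eye"])@c["K"].T
    return p[:,:2]/p[:,2:]
def ray(n,uv):
    c=arm.camera_model(n); d=R.from_rotvec(c["orientation"]).apply(np.linalg.inv(c["K"])@[*uv,1]); return c["eye"],d
def atz(n,uv,z):
    e,d=ray(n,uv); return e+d*(z-e[2])/d[2]
def crop(img,x,y,w,h,k):
    o=cv2.resize(img[y:y+h,x:x+w],None,fx=k,fy=k,interpolation=cv2.INTER_CUBIC)
    for i in range(0,w,10): cv2.putText(o,str(x+i),(i*k,8),0,.3,(0,255,255)); cv2.line(o,(i*k,9),(i*k,13),(0,255,255))
    for j in range(0,h,10): cv2.putText(o,str(y+j),(0,j*k+3),0,.3,(0,255,255)); cv2.line(o,(20,j*k),(24,j*k),(0,255,255))
    return o
E
python3 - <<'E'
from h import *
s=cv2.imread("pics/scene0.png");t=cv2.imread("pics/top0.png")
a=np.hstack([crop(s,220,225,50,50,8),crop(s,310,150,50,50,8)][:2])[:296]
b=np.hstack([crop(t,215,225,50,50,8),crop(t,320,155,50,50,8)])
cv2.imwrite("pics/c1.png",np.vstack([crop(s,215,228,60,52,6)[:300].copy() if 0 else cv2.resize(a,(800,296)),cv2.resize(b,(800,400))[:304]]))
for n,uv in(("top",(238,243)),("scene",(246,238))):print(n,atz(n,uv,130))
for n,uv in(("top",(345,192)),("scene",(344,193))):print(n,atz(n,uv,10))
print(proj("top",[[0,0,0],[400,0,0],[0,400,0]]))
E
```

```text
top [438.70862527 268.03446199 130.        ]
scene [441.0105177  261.46497794 130.        ]
top [ 448.39922081 -291.05130453   10.        ]
scene [ 450.20046419 -290.99945507   10.        ]
[[344.35984963 308.32606668]
 [296.71720351 230.13258853]
 [261.75843746 357.4275639 ]]
```

View pics/c1.png

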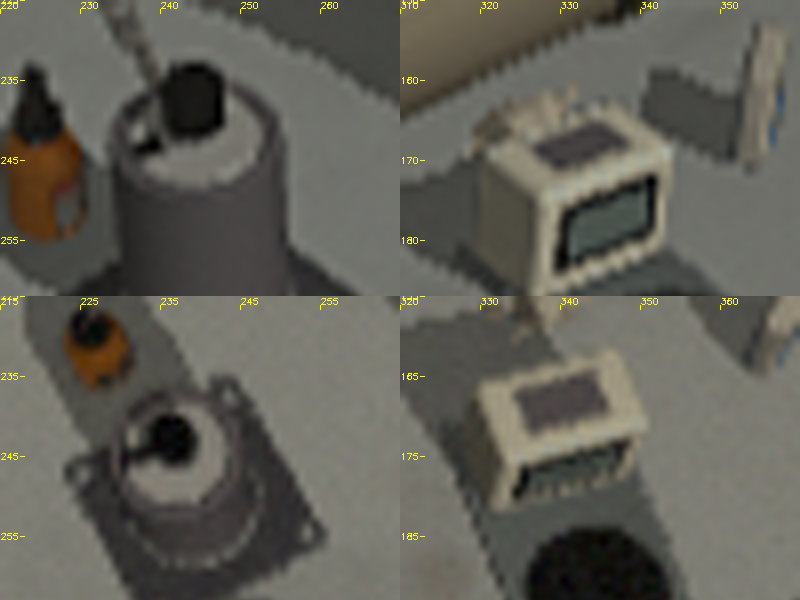

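In this crop the knob is centred at about (243.8,237.3) in scene and (236,242.3) in top. The rib lies on the image-left side of the knob, around (238,242.6) in scene and (232,244.5) in top. The white block with its window faces the dark pad. A larger reader crop should give the corners.

Run:
```python
from h import *
s=cv2.imread("pics/scene0.png");t=cv2.imread("pics/top0.png")
cv2.imwrite("pics/c2.png",np.hstack([crop(s,316,157,44,55,9),crop(t,324,157,44,55,9)]))
for n,im,(x,y) in(("scene",s,(344,193)),("top",t,(345,192))):
    m=(im.max(2)<45).astype(np.uint8); 
    _,l,st,c=cv2.connectedComponentsWithStats(m); k=l[y,x]; print(n,c[k],st[k],atz(n,c[k],10))
P=[]
for uv,tv,z in(((243.8,237.3),(236,242.3),137),):
    (e1,d1),(e2,d2)=ray("scene",uv),ray("top",tv)
    a=np.linalg.lstsq(np.c_[d1,-d2],e2-e1,rcond=None)[0]; print(e1+a[0]*d1,e2+a[1]*d2)
print(atz("scene",(243.8,237.3),135),atz("top",(236,242.3),146), atz("scene",(238,242.4),121),atz("top",(231.5,244.3),121))
```

```text
scene [343.94736842 192.18421053] [334 186  20  13 190] [ 453.85035353 -295.29538718   10.        ]
top [344.15111111 191.42222222] [336 184  18  16 225] [ 452.84819927 -289.18340128   10.        ]
[438.92657274 272.14020254 141.88986953] [441.67110689 274.46562443 142.6185492 ]
[444.55442991 267.65699956 135.        ] [440.64846518 274.61298722 146.        ] [451.32085778 288.09956102 121.        ] [449.73127015 293.93629849 121.        ]
```

View pics/c2.png

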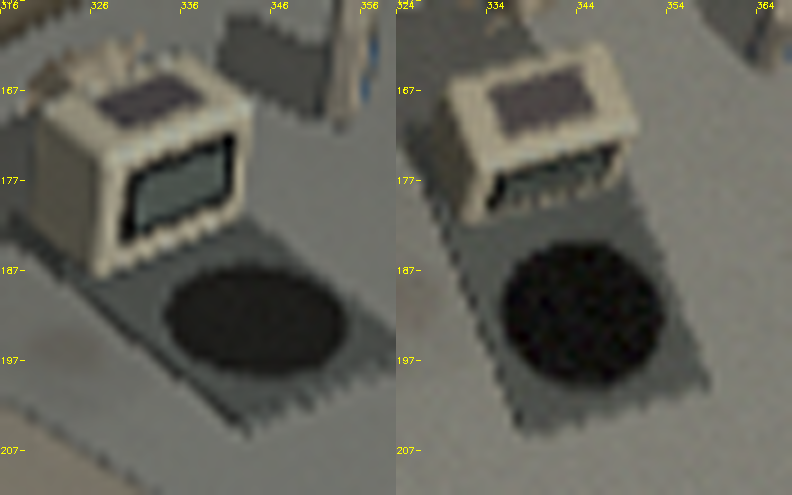

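Run:
```python
from h import *
S=[((62,46,78),(327.56,173.8)),((62,-46,78),(343.3,168.4)),((118,46,78),(319.8,168.6)),((118,-46,78),(338.3,163.4)),((62,46,6),(326.4,186.8)),((62,-46,6),(342,180.4)),((0,0,10),(343.95,192.1)),((None,52,6),(342.8,204.9))]
T=[((62,46,78),(333.45,175.4)),((62,-46,78),(350.3,170.4)),((118,46,78),(329,166)),((118,-46,78),(346.2,161.6)),((62,46,6),(331.6,181.2)),((None,52,6),(337.3,204.9)),((None,-52,6),(358.4,199.7)),((0,0,10),(344.3,191.4))]
def f(p,sel):
    r=[]
    for n,L in sel:
        q=np.array([[p[3] if a[0] is None else a[0],a[1],a[2]] for a,_ in L],float)
        c,s=np.cos(p[2]),np.sin(p[2])
        w=np.c_[p[0]+c*q[:,0]-s*q[:,1],p[1]+s*q[:,0]+c*q[:,1],q[:,2]]
        r.append(proj(n,w)-[b for _,b in L])
    return np.vstack(r).ravel()
for sel in([("scene",S)],[("top",T)],[("scene",S),("top",T)]):
    o=least_squares(f,[450,-291,0,-60],args=(sel,),loss="soft_l1"); print(o.x,o.cost,np.abs(o.fun).max())
print("shoulder",atz("scene",(244.4,241.8),118),atz("top",(237.4,244.3),118))
X=(442,271)
for n in("scene","top"):
    print(n,proj(n,[[*X,z] for z in(118,124,137,150)]))
```

```text
[ 4.57090467e+02 -2.96616807e+02 -2.55501523e-01 -6.48819909e+01] 5.05143309111434 1.6902230132563432
[ 4.53971796e+02 -2.89820823e+02 -2.34824477e-01 -5.66487450e+01] 3.6619057877893244 1.2446480562996385
[ 4.54498774e+02 -2.92436801e+02 -2.38833575e-01 -5.89319745e+01] 10.953306821178638 2.1786747443738648
shoulder [440.93554353 269.3938659  118.        ] [438.50019106 272.26083324 118.        ]
scene [[243.82230487 241.88089427]
 [243.72691685 240.58248633]
 [243.51836427 237.74369905]
 [243.3072015  234.86938217]]
top [[237.28369887 243.4555375 ]
 [237.1449049  243.06536968]
 [236.84083505 242.21058992]
 [236.53209491 241.34268136]]
```

Working estimates:
- Canister axis at about (440.5, 271).
- Rib at about +63°.
- Pad at about (454, -293).
- Reader yaw at about -14°.

I'll first turn the tool by +1.171 rad about its z, so that tool y points along world x and tool x along world y.

>>> jog_arm(deltas=[-1,0,0,0,0,0,0.117,-1,0,0,0,0,0,0.117,-1,0,0,0,0,0,0.117,-1,0,0,0,0,0,0.117,-1,0,0,0,0,0,0.117])

```text
time_s: 0.52
position: [243.2, 575.5, 233.1]
ee_rot: [1.493, 2.764, -0.001]
ft_force: [0.6, 0.2, -1.6]
gripper_width: 87.0
finger_force: 0.0
```

>>> jog_arm(deltas=[-1,0,0,0,0,0,0.117,-1,0,0,0,0,0,0.117,-1,0,0,0,0,0,0.117,-1,0,0,0,0,0,0.117,-1,0,0,0,0,0,0.117])

```text
time_s: 0.93
position: [243.2, 575.5, 233.1]
ee_rot: [2.226, 2.216, -0.001]
ft_force: [0.0, -0.3, 0.1]
gripper_width: 86.8
finger_force: 0.0
```

>>> jog_arm(deltas=[-1,0,0,0,0,0,0,-1,-0.03,0.02,0,0,0,0,-1,-0.03,0.02,0,0,0,0,-1,-0.03,0.02,0,0,0,0,-1,-0.03,0.02,0,0,0,0])

```text
time_s: 1.35
position: [324.0, 454.3, 233.3]
ee_rot: [2.215, 2.228, -0.001]
ft_force: [1.2, 0.7, 0.2]
gripper_width: 87.3
finger_force: 0.0
```

>>> jog_arm(deltas=[-1,-0.0305,0.0194,0,0,0,0,-1,-0.0305,0.0194,0,0,0,0,-1,-0.0305,0.0194,0,0,0,0,-1,-0.0305,0.0194,0,0,0,0,-1,-0.0305,0.0194,0,0,0,0])

```text
time_s: 1.77
position: [421.1, 301.7, 233.5]
ee_rot: [-2.215, -2.228, -0.0]
ft_force: [0.5, -0.3, -0.1]
gripper_width: 87.1
finger_force: 0.0
```

>>> jog_arm(deltas=[-1,-0.0305,0.0194,0,0,0,0,-1,0,0,0,0,0,0,-1,0,0,0,0,0,0])

```text
time_s: 2.02
position: [441.0, 270.9, 233.6]
ee_rot: [2.221, 2.222, 0.0]
ft_force: [-1.2, 1.0, -0.7]
gripper_width: 87.4
finger_force: 0.0
```

Run:
```python
from h import *
s=arm.grab_frame("scene");t=arm.grab_frame("top")
st=arm.sense();print(st["position"],st["ee_rot"],st["ft_force"],st["qpos"])
cv2.imwrite("pics/d1.png",np.hstack([crop(s,215,200,65,80,6),crop(t,205,205,65,80,6)]))
P=st["position"];print(proj("scene",[P,P-[0,0,11]]),proj("top",[P,P-[0,0,11]]))
```

```text
[439.4175568  273.66103492 233.4137356 ] [-2.21654925e+00 -2.22565891e+00  2.31606458e-04] [-1.23683381  0.11678502  0.44261013] [-0.9410558   0.08849843  0.31609637  1.75823174 -0.02897856  1.29955548
 -0.61424243]
[[241.79044431 216.3128837 ]
 [241.98547482 218.95612278]] [[234.12926735 236.31083788]
 [234.42082584 237.11874172]]
```

View pics/d1.png

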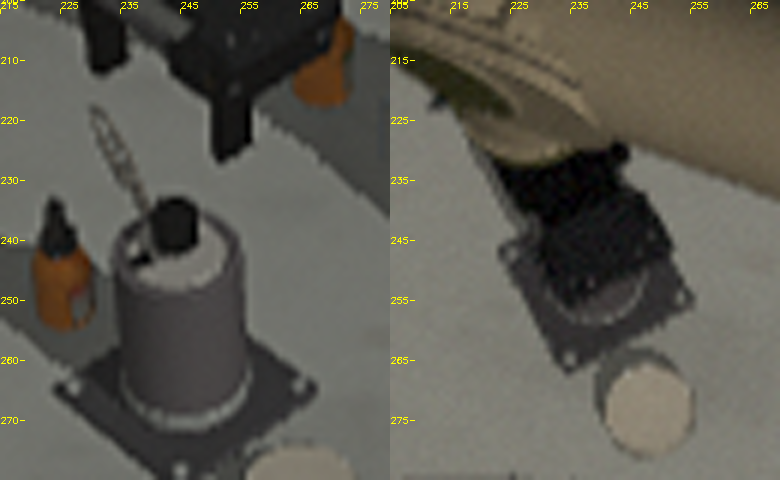

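>>> jog_arm(deltas=[-1,0,0,0,0,0,0,-1,0,0,0,0,0,0,-1,0,0,0,0,0,0])

```text
time_s: 2.37
position: [439.4, 273.8, 233.4]
ee_rot: [-2.218, -2.225, 0.0]
ft_force: [-0.4, 0.6, -0.0]
gripper_width: 86.9
finger_force: 0.0
```

Run:
```python
from h import *
st=arm.sense();print(st["position"],st["ee_rot"],st["ft_force"])
print(atz("scene",(245.5,263.9),8))
# top holes: left (510,253)->, right(685,298), bottom (570,358)
q=[(205+(u-390)/6-.4,205+v/6-.4) for u,v in((510,253),(685,298),(570,358))]
h=np.array([atz("top",x,8) for x in q]);print(h)
q=[(215+u/6-.4,200+v/6-.4) for u,v in((75,388),(300,385),(182,470))]
h=np.array([atz("scene",x,8) for x in q]);print(h)
```

```text
[439.41036285 273.80667977 233.44534107] [-2.21766659e+00 -2.22503017e+00  2.40027145e-04] [-0.41967715  0.55069433 -0.00195332]
[443.84702146 269.26599195   8.        ]
[[488.98895754 322.66197213   8.        ]
 [394.54138858 224.99685902   8.        ]
 [396.11875902 320.03117892   8.        ]]
[[487.82776856 315.78276119   8.        ]
 [397.26505827 221.68805008   8.        ]
 [397.55770993 312.90553026   8.        ]]
```

>>> jog_arm(deltas=[-1,-0.0023,0.002,0.02,0,0,0,-1,0,0,0.02,0,0,0,-1,0,0,0.02,0,0,0,-1,0,0,0.02,0,0,0,-1,0,0,0,0,0,0])

```text
time_s: 2.78
position: [439.9, 269.9, 150.0]
ee_rot: [-2.218, -2.224, 0.009]
ft_force: [-0.7, -0.6, 0.2]
gripper_width: 86.9
finger_force: 0.0
```

>>> jog_arm(deltas=[-1,0,0,0.009,0,0,0,-1,0,0,0.008,0,0,0,-1,0,0,0,0,0,0,-1,0,0,0,0,0,0])

```text
time_s: 3.12
position: [442.1, 270.8, 136.9]
ee_rot: [-2.22, -2.223, -0.0]
ft_force: [-0.6, 0.4, 0.6]
gripper_width: 86.9
finger_force: 0.0
```

Run:
```python
from h import *
s=arm.grab_frame("scene")
st=arm.sense();print(st["position"],st["ee_rot"],st["ft_force"])
cv2.imwrite("pics/d2.png",crop(s,215,205,60,55,10))
```

```text
[442.28699401 270.87570674 137.18346668] [2.22022720e+00 2.22258923e+00 1.44211249e-03] [-0.03798311 -0.27063926  0.1808367 ]
```

View pics/d2.png

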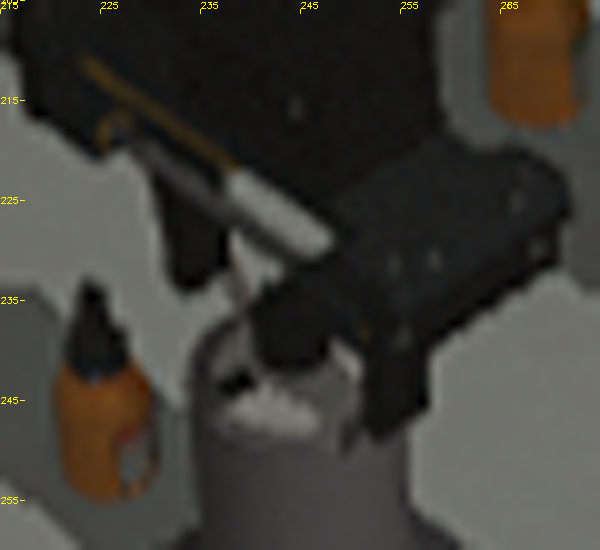

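Picture d2 shows the fingers straddling the knob. The knob centre is at about (244,236) and the fingers are at about (234,233) and (255,247), so it's well centred. I'll close now.

>>> jog_arm(deltas=[0.3,0,0,0,0,0,0,0.3,0,0,0,0,0,0,0.3,0,0,0,0,0,0,0.3,0,0,0,0,0,0,0.3,0,0,0,0,0,0])

```text
time_s: 3.58
position: [442.0, 270.7, 136.7]
ee_rot: [-2.22, -2.223, -0.0]
ft_force: [-0.3, 0.4, 0.7]
gripper_width: 61.5
finger_force: 0.0
```

>>> jog_arm(deltas=[0.45,0,0,0,0,0,0,0.45,0,0,0,0,0,0,0.5,0,0,0,0,0,0])

```text
time_s: 3.83
position: [442.0, 270.7, 136.6]
ee_rot: [-2.22, -2.223, -0.0]
ft_force: [0.4, -1.0, 1.0]
gripper_width: 41.6
finger_force: 0.0
```

>>> jog_arm(deltas=[1,0,0,0,0,0,0,1,0,0,0,0,0,0,1,0,0,0,0,0,0])

```text
time_s: 4.08
position: [442.1, 270.6, 136.6]
ee_rot: [2.22, 2.222, 0.0]
ft_force: [1.0, 0.5, -1.1]
gripper_width: 23.2
finger_force: 30.0
```

>>> jog_arm(deltas=[1,0,0,0,0,0,0,1,0,0,-0.002,0,0,0,1,0,0,-0.004,0,0,0,1,0,0,-0.004,0,0,0,1,0,0,0,0,0,0])

```text
time_s: 4.5
position: [442.1, 270.7, 147.3]
ee_rot: [-2.22, -2.222, -0.001]
ft_force: [0.6, 0.4, -3.6]
gripper_width: 23.2
finger_force: 30.0
```

Wrist force is -3.6 N in z, which is about the canister's weight, and there's no side force. Continuing the draw.

>>> jog_arm(deltas=[1,0,0,-0.007,0,0,0,1,0,0,-0.007,0,0,0,1,0,0,-0.007,0,0,0,1,0,0,-0.007,0,0,0,1,0,0,-0.007,0,0,0])

```text
time_s: 4.92
position: [441.9, 270.7, 182.5]
ee_rot: [-2.22, -2.222, -0.0]
ft_force: [0.4, 0.4, -4.4]
gripper_width: 23.4
finger_force: 30.0
```

>>> jog_arm(deltas=[1,0,0,-0.007,0,0,0,1,0,0,-0.007,0,0,0,1,0,0,-0.007,0,0,0,1,0,0,-0.007,0,0,0,1,0,0,-0.007,0,0,0])

```text
time_s: 5.33
position: [441.9, 270.6, 217.3]
ee_rot: [-2.22, -2.222, 0.0]
ft_force: [0.2, 0.8, -4.3]
gripper_width: 23.4
finger_force: 30.0
```

>>> jog_arm(deltas=[1,0,0,-0.007,0,0,0,1,0,0,-0.007,0,0,0,1,0,0,-0.007,0,0,0,1,0,0,-0.007,0,0,0,1,0,0,-0.007,0,0,0])

```text
time_s: 5.75
position: [441.9, 270.6, 252.2]
ee_rot: [-2.22, -2.223, -0.0]
ft_force: [-0.2, -0.1, -4.4]
gripper_width: 23.1
finger_force: 30.0
```

>>> jog_arm(deltas=[1,0,0,-0.01,0,0,0,1,0,0,-0.01,0,0,0,1,0,0,-0.01,0,0,0,1,0,0,-0.01,0,0,0,1,0,0,0,0,0,0])

```text
time_s: 6.17
position: [442.7, 271.1, 294.1]
ee_rot: [2.22, 2.222, 0.005]
ft_force: [0.8, 0.2, -4.2]
gripper_width: 23.2
finger_force: 30.0
```

Run:
```python
from h import *
s=arm.grab_frame("scene");t=arm.grab_frame("top")
st=arm.sense();print(st["position"],st["ft_force"],st["moment"],st["qpos"])
cv2.imwrite("pics/d3.png",np.hstack([crop(s,210,170,80,110,5),crop(s,270,150,80,110,5)]))
cv2.imwrite("pics/full3.png",s)
```

```text
[442.10121155 270.7185047  291.84920329] [-1.35511289 -0.58269453 -5.17781676] [-0.09016659  0.05946982 -0.00700224] [-0.94294972  0.05990684  0.32184545  1.66498214 -0.01931146  1.41907695
 -0.6177668 ]
```

View pics/d3.png

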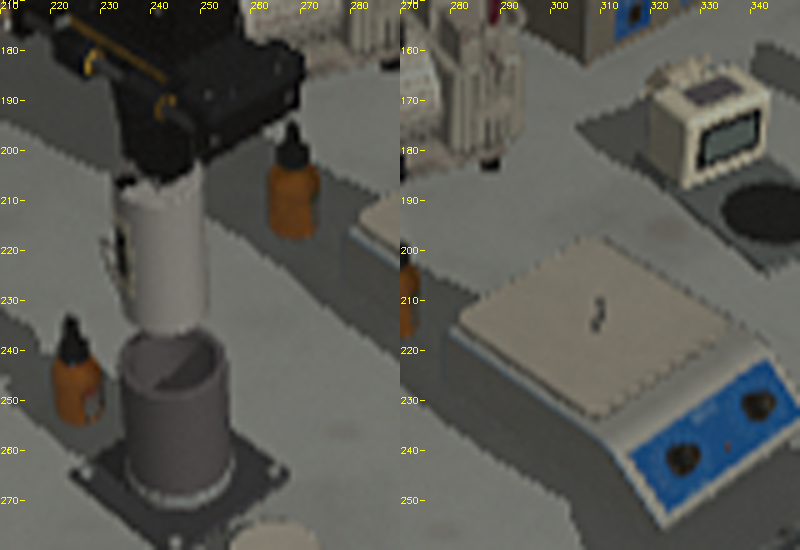

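Canister is clear of the sleeve, with its underside at about z 163. The rib and label edge are on the image-left side, with the label edge at about (232,220). Now I'll carry it across to the reader.

>>> jog_arm(deltas=[1,-0.015,0.0003,0,0,0,0,1,-0.025,0.0006,0,0,0,0,1,-0.03,0.0006,0,0,0,0,1,-0.03,0.0006,0,0,0,0,1,-0.03,0.0006,0,0,0,0])

```text
time_s: 6.68
position: [444.3, 138.8, 290.8]
ee_rot: [-2.22, -2.222, 0.002]
ft_force: [0.2, 0.7, -4.1]
gripper_width: 23.3
finger_force: 30.0
```

>>> jog_arm(deltas=[1,-0.03,0.0006,0,0,0,0,1,-0.03,0.0006,0,0,0,0,1,-0.03,0.0006,0,0,0,0,1,-0.03,0.0006,0,0,0,0,1,-0.03,0.0006,0,0,0,0])

```text
time_s: 7.1
position: [447.2, -11.3, 290.9]
ee_rot: [-2.22, -2.222, 0.001]
ft_force: [2.1, -0.9, -4.4]
gripper_width: 23.4
finger_force: 30.0
```

>>> jog_arm(deltas=[1,-0.03,0.0006,0,0,0,0,1,-0.03,0.0006,0,0,0,0,1,-0.03,0.0006,0,0,0,0,1,-0.03,0.0006,0,0,0,0,1,-0.03,0.0006,0,0,0,0])

```text
time_s: 7.52
position: [450.2, -161.2, 291.0]
ee_rot: [-2.22, -2.222, -0.0]
ft_force: [0.9, 0.4, -5.3]
gripper_width: 23.3
finger_force: 30.0
```

>>> jog_arm(deltas=[1,-0.03,0.0006,0,0,0,0,1,-0.03,0.0006,0,0,0,0,1,-0.02,0.0006,0,0,0,0,1,-0.01,0.0006,0,0,0,0,1,0,0,0,0,0,0])

```text
time_s: 7.93
position: [452.3, -252.2, 291.0]
ee_rot: [-2.225, -2.218, 0.003]
ft_force: [-1.2, 0.9, -4.2]
gripper_width: 23.3
finger_force: 30.0
```

>>> jog_arm(deltas=[1,-0.02,0.0006,0,0,0,0,1,-0.015,0.0006,0,0,0,0,1,-0.006,0,0,0,0,0,1,0,0,0,0,0,0,1,0,0,0,0,0,0])

```text
time_s: 8.35
position: [454.7, -289.5, 291.1]
ee_rot: [-2.22, -2.222, 0.0]
ft_force: [0.9, 0.0, -4.0]
gripper_width: 23.2
finger_force: 30.0
```

>>> jog_arm(deltas=[1,0,0,0.02,0,0,0,1,0,0,0.03,0,0,0,1,0,0,0.03,0,0,0,1,0,0,0.02,0,0,0,1,0,0,0,0,0,0])

```text
time_s: 8.77
position: [453.3, -287.3, 187.7]
ee_rot: [-2.214, -2.22, 0.003]
ft_force: [0.0, 1.0, -4.8]
gripper_width: 23.5
finger_force: 30.0
```

Run:
```python
from h import *
s=arm.grab_frame("scene");t=arm.grab_frame("top")
st=arm.sense();print(st["position"],st["ee_rot"],st["ft_force"],st["moment"],st["qpos"])
cv2.imwrite("pics/d4.png",np.hstack([crop(s,305,135,65,85,6),crop(t,315,145,65,85,6)]))
X=st["position"][:2];zb=st["position"][2]-128.6
for n in("scene","top"):print(n,proj(n,[[*X,zb],[*X,zb+110],[453.5,-293,10]]))
```

```text
[ 455.01950915 -289.34890939  191.89652985] [-2.21854760e+00 -2.22310440e+00 -3.14247401e-05] [ 0.67526579 -0.93817462 -3.25584715] [-0.10193654 -0.00633682 -0.00811024] [-0.35162563  0.2384587   0.96377404  1.78535073 -0.20779755  1.22629738
  0.67194003]
scene [[344.17763659 182.48022282]
 [347.09015974 160.08325703]
 [343.67527995 192.45515737]]
top [[345.82459684 186.38659717]
 [350.09534448 175.90315934]
 [344.75889801 190.94571896]]
```

View pics/d4.png

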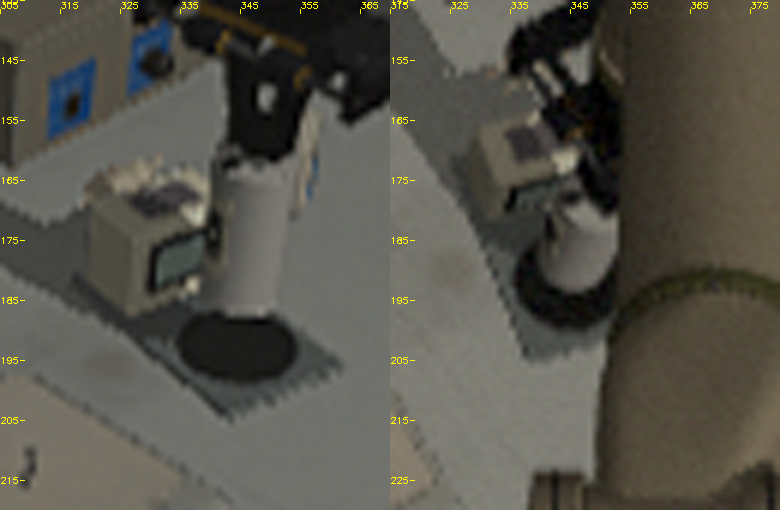

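The canister hangs upright about 53 mm above the pad, with its body bottom at about (345,186) in scene and the pad at (344,192). I'll correct by dx -1.5 and dy -3.5, then lower.

>>> jog_arm(deltas=[1,-0.0035,-0.0015,0,0,0,0,1,0,0,0.015,0,0,0,1,0,0,0.015,0,0,0,1,0,0,0.01,0,0,0,1,0,0,0,0,0,0])

```text
time_s: 9.28
position: [453.1, -293.5, 150.9]
ee_rot: [-2.219, -2.222, 0.0]
ft_force: [-0.6, 1.4, -4.5]
gripper_width: 23.3
finger_force: 30.0
```

>>> jog_arm(deltas=[1,0,0,0.003,0,0,0,1,0,0,0.003,0,0,0,1,0,0,0,0,0,0])

```text
time_s: 9.53
position: [453.6, -293.9, 145.8]
ee_rot: [2.22, 2.222, 0.001]
ft_force: [-0.0, 0.2, -4.7]
gripper_width: 23.3
finger_force: 30.0
```

>>> jog_arm(deltas=[1,0,0,0.0015,0,0,0,1,0,0,0.0015,0,0,0,1,0,0,0.0015,0,0,0,1,0,0,0.001,0,0,0,1,0,0,0,0,0,0])

```text
time_s: 9.95
position: [453.2, -293.8, 139.8]
ee_rot: [-2.22, -2.222, 0.0]
ft_force: [-0.0, 0.5, -3.9]
gripper_width: 23.3
finger_force: 30.0
```

>>> jog_arm(deltas=[1,0,0,0.0007,0,0,0,1,0,0,0.0007,0,0,0,1,0,0,0,0,0,0])

```text
time_s: 10.2
position: [453.4, -293.9, 138.6]
ee_rot: [2.22, 2.222, 0.0]
ft_force: [0.0, -0.7, -3.3]
gripper_width: 23.2
finger_force: 30.0
```

>>> jog_arm(deltas=[1,0,0,0.0005,0,0,0,1,0,0,0.0005,0,0,0,1,0,0,0,0,0,0])

```text
time_s: 10.45
position: [453.8, -294.2, 138.5]
ee_rot: [2.22, 2.222, 0.001]
ft_force: [-3.3, 1.8, 6.5]
gripper_width: 23.4
finger_force: 30.0
```

Contact at about +6.5 N. Now release and rise.

>>> jog_arm(deltas=[0.35,0,0,-0.0003,0,0,0,0.3,0,0,0,0,0,0,0,0,0,0,0,0,0,-0.3,0,0,0,0,0,0,-0.3,0,0,0,0,0,0])

```text
time_s: 10.87
position: [453.4, -293.8, 137.9]
ee_rot: [2.22, 2.223, 0.0]
ft_force: [-0.4, -0.4, -0.1]
gripper_width: 43.1
finger_force: 0.0
```

>>> jog_arm(deltas=[-1,0,0,-0.015,0,0,0,-1,0,0,-0.03,0,0,0,-1,0,0,-0.03,0,0,0,-1,0,0,-0.03,0,0,0,-1,0,0,0,0,0,0])

```text
time_s: 11.28
position: [455.0, -295.5, 248.0]
ee_rot: [2.217, 2.217, 0.005]
ft_force: [-0.4, 0.4, 0.3]
gripper_width: 75.9
finger_force: 0.0
```

Run:
```python
from h import *
s=arm.grab_frame("scene");t=arm.grab_frame("top")
st=arm.sense();print(st["position"],st["ee_rot"],st["ft_force"],st["gripper_width"])
cv2.imwrite("pics/s5.png",s)
cv2.imwrite("pics/d5.png",np.hstack([crop(s,318,152,50,60,9)[:540,:440],crop(t,324,152,38,60,9)]))
```

```text
[ 453.85277129 -294.04250569  243.67578517] [2.21896262 2.22163801 0.00229672] [-0.41928405  0.45628347 -0.44302898] 82.90789631880398
```

View pics/d5.png

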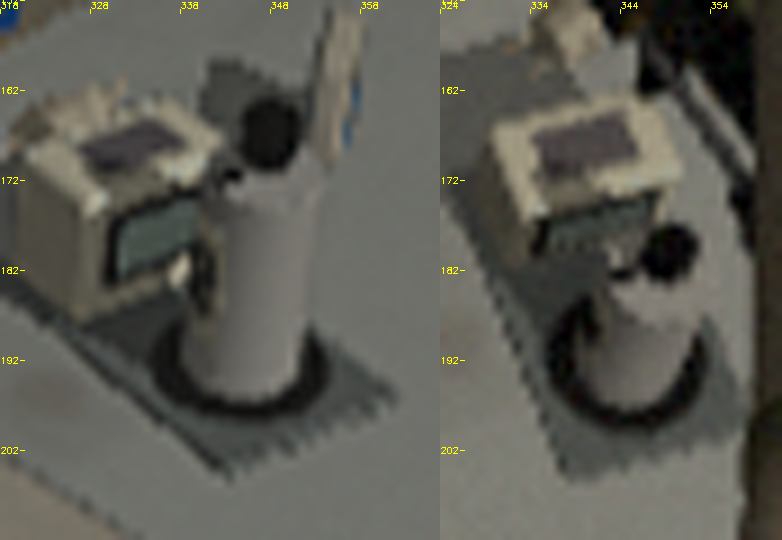

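```bash
cat > rib.py <<'E'
from h import *
def fit(obs,ax=(453.5,-293.9)):
    # obs: name -> (rib uv, knob uv)
    for n,(r,k) in obs.items():
        kp=proj(n,[[*ax,139 if n=="scene" else 148]])[0]; b=np.array(k)-kp
        th=np.radians(np.arange(-180,180,1)); p=proj(n,np.c_[ax[0]+20.5*np.cos(th),ax[1]+20.5*np.sin(th),0*th+122])+b
        d=np.linalg.norm(p-r,axis=1); i=d.argmin(); 
        d0=np.linalg.norm(p-b-r,axis=1); j=d0.argmin()
        print(n,"bias",b,"angle",i-180,d[i],"nobias",j-180,d0[j])
E
python3 - <<'E'
from rib import *
fit({"scene":((343.3,171.3),(347.6,166.6)),"top":((343.8,181.8),(349.1,179.3))})
s=cv2.imread("pics/s5.png")
np.set_printoptions(linewidth=200)
print(s[164:180,336:356].max(2))
E
```

```text
scene bias [ 0.44425559 -0.3715952 ] angle 76 0.3452396132705602 nobias 77 0.9111086974521145
top bias [-1.03197018  1.06163082] angle 61 0.37014836648457006 nobias 72 0.8358098169756655
[[145 146 128 111  63  64  67  69  67  27  17  21  21  21  16  56  57 105 109 126]
 [124 145 145 133 107  67  64  68  55  19  19  21  25  23  16  39  64 105 106 130]
 [ 81 117 145 147 146 123  96  70  63  26  20  22  23  24  19  43  76 103 104 134]
 [ 58  65 105 144 147 158 123  76  57  22  21  22  26  22  14  54  83 101 103 141]
 [ 82  80 102 141 152 130  99  74  41  18  22  20  23  21  13  95 101 100 106 134]
 [129 127 155 157 160  87  66  74  63  24  18  16  20  12  53 120 115 103 105 116]
 [163 162 169 173 141  70  67  54  62  55  34  17  24  36 101 118 115 112  93 108]
 [140 141 165 153  91  50  45  11  21 101  93  83  89  93 120 117 115 113 102 110]
 [ 91  64 112  86  61  58  37  87  86 122 123 117 121 119 116 117 115 119 113 110]
 [ 66  29  27  21  45  68  58 109 125 119 119 116 117 117 113 114 125 121 108 109]
 [ 27  54  66  65  52  60  61  77 100 101 113 117 118 122 110 114 128 112 107 109]
 [ 65  82  84  81  62  60  63  68  77  81  99 107 111 119 114 119 120 109 108 109]
 [ 79  78  80  74  77  65  64  71  80  89  94 101 107 112 116 120 121 108 110 109]
 [ 78  77  81  72  79  80  83  74  83  90  96 103 110 116 117 120 119 108 111 110]
 [ 77  78  83  57  58  84  90  76  83  92  99 103 110 115 119 120 117 109 110 110]
 [ 79  61  55  26  37  66  80  78  84  93  99 106 112 116 119 120 116 109 110 112]]
```

Rib angle comes out at about 61–76°, which is too loose. I'll grip the body and turn the label toward the scene camera to measure it properly, then turn it to the scanner. First, descend with the tips staying above the 78 mm block.

>>> jog_arm(deltas=[-1,0,0,0.02,0,0,0,-1,0,0,0.03,0,0,0,-1,0,0,0.03,0,0,0,-1,0,0,0.02,0,0,0,-1,0,0,0,0,0,0])

```text
time_s: 11.8
position: [450.6, -292.2, 138.1]
ee_rot: [-2.216, -2.217, 0.006]
ft_force: [-1.2, 0.3, 0.2]
gripper_width: 86.9
finger_force: 0.0
```

>>> jog_arm(deltas=[-1,0,0,0.012,0,0,0,-1,0,0,0.012,0,0,0,-1,0,0,0.01,0,0,0,-1,0,0,0.008,0,0,0,-1,0,0,0,0,0,0])

```text
time_s: 12.22
position: [452.8, -293.4, 99.5]
ee_rot: [-2.219, -2.222, 0.001]
ft_force: [0.1, -0.7, -0.0]
gripper_width: 86.8
finger_force: 0.0
```

>>> jog_arm(deltas=[-0.3,0,0,0,0,0,0,-0.3,0,0,0,0,0,0,-0.3,0,0,0,0,0,0,-0.3,0,0,0,0,0,0,-0.3,0,0,0,0,0,0])

```text
time_s: 12.63
position: [453.6, -293.9, 101.3]
ee_rot: [2.22, 2.222, 0.001]
ft_force: [-0.6, -0.0, -0.0]
gripper_width: 62.1
finger_force: 0.0
```

>>> jog_arm(deltas=[-0.2,0,0,0,0,0,0,0,0,0,0,0,0,0,1,0,0,0,0,0,0])

```text
time_s: 12.88
position: [453.6, -293.9, 101.1]
ee_rot: [2.22, 2.222, 0.001]
ft_force: [0.5, 0.7, 1.8]
gripper_width: 55.4
finger_force: 30.0
```

>>> jog_arm(deltas=[1,0,0,0,0,0,0,1,0,0,0,0,0,0])

```text
time_s: 13.05
position: [453.6, -293.9, 101.1]
ee_rot: [2.22, 2.222, 0.001]
ft_force: [0.5, 0.2, 1.7]
gripper_width: 55.4
finger_force: 30.0
```

>>> jog_arm(deltas=[1,0,0,0,0,0,-0.06,1,0,0,0,0,0,-0.1,1,0,0,0,0,0,-0.1,1,0,0,0,0,0,-0.1,1,0,0,0,0,0,-0.1])

```text
time_s: 13.47
position: [453.2, -293.9, 101.1]
ee_rot: [-1.649, -2.674, -0.0]
ft_force: [-0.8, -0.2, 3.1]
gripper_width: 55.1
finger_force: 30.0
```

>>> jog_arm(deltas=[1,0,0,0,0,0,-0.1,1,0,0,0,0,0,-0.1,1,0,0,0,0,0,-0.1,1,0,0,0,0,0,-0.1,1,0,0,0,0,0,-0.1])

```text
time_s: 13.88
position: [453.1, -294.1, 101.0]
ee_rot: [-0.936, -2.999, 0.0]
ft_force: [-1.5, 0.6, 4.0]
gripper_width: 55.4
finger_force: 30.0
```

>>> jog_arm(deltas=[1,0,0,0,0,0,0,1,0,0,0,0,0,0])

```text
time_s: 14.05
position: [453.2, -294.1, 101.1]
ee_rot: [0.948, 2.995, -0.0]
ft_force: [-1.5, -0.8, 4.1]
gripper_width: 55.1
finger_force: 30.0
```

Run:
```python
from h import *
s=arm.grab_frame("scene");t=arm.grab_frame("top");cv2.imwrite("pics/s6.png",s);cv2.imwrite("pics/t6.png",t)
st=arm.sense();print(st["position"],st["ee_rot"],st["ft_force"],st["qpos"])
print(np.degrees(np.arctan2(*R.from_rotvec(st["ee_rot"]).as_matrix()[[1,0],1])))
X=(453.5,-293.9)
for z in(38,58,98):print(proj("scene",[[*X,z]]), proj("top",[[*X,z]]))
np.set_printoptions(linewidth=250)
print("scene rows168-196 cols334-358");print(s[168:198,334:358].max(2))
print("top rows 176-198 cols336-356");print(t[176:200,334:358].max(2))
```

```text
[ 453.21503555 -294.15813484  101.04912115] [ 9.48076823e-01  2.99511234e+00 -3.91633932e-04] [-1.7028182   0.03887294  5.23930682] [-0.12253732  0.31426067  0.7173152   1.87301299 -0.23746495  1.04079897
  1.64940322]
54.87053655273234
[[344.50692647 187.06053304]] [[345.91643241 188.4464096 ]]
[[345.01538254 183.20434412]] [[346.64634099 186.67891594]]
[[346.05571621 175.31433468]] [[348.15357602 183.02910493]]
scene rows168-196 cols334-358
[[ 41  40  52  32  17  22  19  17  80  84  78  24  16  18  23  17  16  25  89  83  26  18  20  14]
 [ 52  68  83  59  21  17  17  18  56  69  74  34  15  17  19  15   2  91  75  72  28  19  19  11]
 [ 76  90  99  95  27  19  19  15  97  70  68  57  33  17  19  40  82 126 100 103  57  22  17  19]
 [ 96  96  99 107  33  18  16  27 125 101  97 100  98  65  64  97 121 120 121 125  91  29  10  41]
 [ 99  99  97  81  23  18  18  32 109 122 122 125 104  64  60 122 119 115 117 121 106  35   9  70]
 [ 77  74  68  38  18  18  19  25  77 101 115 123  52   7  10 118 118 112 128 128  90  25   6 101]
 [ 32  31  30  47  20  18  21  31  59  69  90 102  83  57  
[... 4023 characters left out ...]
4  59]
 [ 80  80  25  19  19  29  60  68  71  70  78  74  62 118 112 112  76  31  42  51  51  51  57  56]
 [ 78  79  36  24  13  21  53  71  86  96 105  99 102 111 111 110  43  32  43  54  59  58  63  63]
 [ 65  79  56  28  23  17  33  69  88  92 101 108 111 113 115  99  44  49  53  59  56  60  62  66]
 [ 88  84  82  52  25  11  22  40  70  88  94 100 103 100  96  54  40  51  53  55  60  64  64  66]
 [126  77  85  79  49  21  21  23  25  69  67  69  73  55  20  26  51  54  57  61  62  68  68  68]
 [122  61  80  77  83  54  40  24  22  21  20  25  18  19  23  32  47  53  55  59  67  69  64  65]
 [125  87  81  81  79  80  70  51  39  37  27  32  33  30  48  43  51  54  57  62  65  68  68  67]]
```

Run:
```python
from h import *
ax=(453.3,-294.1)
th=np.radians(np.arange(90,160,1.))
def pt(r,z):return np.c_[ax[0]+r*np.cos(th),ax[1]+r*np.sin(th),0*th+z]
# scene: label lateral at row 185.5 -> interpolate over z
lo=[]
for k in range(len(th)):
    P=np.array([pt(28.2,z)[k] for z in np.arange(35,95,1.)]);p=proj("scene",P); lo.append(np.interp(185.5,p[::-1,1],p[::-1,0]))
for b in(.6,.8,1.0):print("label scene",b,np.interp(-(345.55-b),-np.array(lo),np.degrees(th)) if lo[0]>lo[-1] else np.interp(345.55-b,lo,np.degrees(th)))
print(lo[0],lo[-1])
p=proj("scene",pt(20.5,122));print("rib scene",[round(float(np.interp(-(347.5-b),-p[:,0],np.degrees(th))),1) for b in(.6,.8,1)],p[30])
p=proj("top",pt(20.5,122))
for b in((0,0),(-1,1),(-.6,.6)):
  d=np.linalg.norm(p+b-[347.1,185.6],axis=1);print("rib top",b,np.degrees(th[d.argmin()]),d.min())
# automatic bias: canister silhouette edges predicted per row
al=np.arange(0,2*np.pi,.02)
for n,rows in(("scene",(186,188,189,190,191)),("top",(189,190,191,192,193))):
    im=cv2.imread(f"pics/{n[0]}6.png").max(2).astype(float)
    q=np.vstack([proj(n,np.c_[ax[0]+28*np.cos(al),ax[1]+28*np.sin(al),0*al+z]) for z in np.arange(10,120,1.)])
    for r in rows:
        m=abs(q[:,1]-r)<.5; print(n,r,"pred edges",q[m,0].min()-334,q[m,0].max()-334)
```

```text
label scene 0.6 124.98470092575066
label scene 0.8 123.35740013033526
label scene 1.0 121.72947322492327
340.9049593595534 348.8536229595109
rib scene [159.0, 159.0, 159.0] [346.06472471 173.28714768]
rib top (0, 0) 126.0 1.0617701439590153
rib top (-1, 1) 133.0 0.20979380349267682
rib top (-0.6, 0.6) 130.0 0.29074200051998617
scene 186 pred edges 3.8424655558550853 17.65722788983834
scene 188 pred edges 3.6001337211793043 17.368642680475546
scene 189 pred edges 3.4859352874328806 17.218107414071994
scene 190 pred edges 3.3625595959669567 17.079389485212687
scene 191 pred edges 3.251183664297173 16.927169255391163
top 189 pred edges 5.139207579037588 18.651957858927517
top 190 pred edges 5.019210520929107 18.207134506129933
top 191 pred edges 5.017734674873452 17.746732577226965
top 192 pred edges 5.111548619807593 17.302291662518314
top 193 pred edges 5.3954099253726895 16.843102703699685
```

Measured canister label at about 125.5° with tool y at 54.9°. The reader's +x is at about -14°, so I need to turn -139.5°, which is +2.435 rad about tool z.

>>> jog_arm(deltas=[1,0,0,0,0,0,0.085,1,0,0,0,0,0,0.1,1,0,0,0,0,0,0.1,1,0,0,0,0,0,0.1,1,0,0,0,0,0,0.1])

```text
time_s: 14.57
position: [453.5, -294.0, 101.1]
ee_rot: [1.645, 2.676, -0.0]
ft_force: [-0.1, -1.0, 4.1]
gripper_width: 55.3
finger_force: 30.0
```

>>> jog_arm(deltas=[1,0,0,0,0,0,0.1,1,0,0,0,0,0,0.1,1,0,0,0,0,0,0.1,1,0,0,0,0,0,0.1,1,0,0,0,0,0,0.1])

```text
time_s: 14.98
position: [453.5, -293.9, 101.1]
ee_rot: [2.256, 2.186, -0.0]
ft_force: [-1.3, -1.3, 4.0]
gripper_width: 55.5
finger_force: 30.0
```

>>> jog_arm(deltas=[1,0,0,0,0,0,0.1,1,0,0,0,0,0,0.1,1,0,0,0,0,0,0.1,1,0,0,0,0,0,0.1,1,0,0,0,0,0,0.1])

```text
time_s: 15.4
position: [453.5, -293.8, 101.1]
ee_rot: [2.726, 1.56, 0.0]
ft_force: [-0.4, 0.5, 4.4]
gripper_width: 55.5
finger_force: 30.0
```

>>> jog_arm(deltas=[1,0,0,0,0,0,0.1,1,0,0,0,0,0,0.1,1,0,0,0,0,0,0.1,1,0,0,0,0,0,0.1,1,0,0,0,0,0,0.1])

```text
time_s: 15.82
position: [453.6, -293.7, 101.1]
ee_rot: [3.028, 0.838, 0.001]
ft_force: [-0.6, -0.2, 2.5]
gripper_width: 55.0
finger_force: 30.0
```

>>> jog_arm(deltas=[1,0,0,0,0,0,0.1,1,0,0,0,0,0,0.1,1,0,0,0,0,0,0.1,1,0,0,0,0,0,0.1,1,0,0,0,0,0,0.05])

```text
time_s: 16.23
position: [453.7, -293.6, 101.1]
ee_rot: [3.138, 0.14, 0.0]
ft_force: [0.2, 0.3, 4.6]
gripper_width: 55.5
finger_force: 30.0
```

>>> jog_arm(deltas=[1,0,0,0,0,0,0,1,0,0,0,0,0,0])

```text
time_s: 16.4
position: [453.8, -293.6, 101.1]
ee_rot: [3.138, 0.149, 0.001]
ft_force: [-0.3, 0.7, 4.4]
gripper_width: 55.4
finger_force: 30.0
```

Run:
```python
from h import *
st=arm.sense();print(st["position"],st["ft_force"],st["qpos"])
print(np.degrees(np.arctan2(*R.from_rotvec(st["ee_rot"]).as_matrix()[[1,0],1])))
```

```text
[ 453.75758852 -293.63876629  101.08044788] [-0.28569654  0.69419703  4.39375268] [-0.47632505  0.54867923  1.23003805  1.88526895 -0.57585559  1.12629865
 -0.5035025 ]
-84.5755516826404
```

>>> jog_arm(deltas=[-0.4,0,0,0,0,0,0,-0.5,0,0,0,0,0,0,-0.8,0,0,0,0,0,0,-1,0,0,0,0,0,0,-1,0,0,0,0,0,0])

```text
time_s: 16.82
position: [453.3, -293.8, 100.8]
ee_rot: [-3.138, -0.152, 0.0]
ft_force: [-0.2, 1.2, 0.2]
gripper_width: 77.6
finger_force: 0.0
```

>>> jog_arm(deltas=[-1,0,0,-0.015,0,0,0,-1,0,0,-0.03,0,0,0,-1,0,0,-0.03,0,0,0,-1,0,0,-0.035,0,0,0,-1,0,0,-0.035,0,0,0])

```text
time_s: 17.23
position: [452.5, -294.5, 248.2]
ee_rot: [3.137, 0.149, -0.001]
ft_force: [1.3, 0.4, 1.1]
gripper_width: 86.9
finger_force: 0.0
```

>>> jog_arm(deltas=[-1,0,0,-0.015,0,0,0,-1,0,0,0,0,0,0,-1,0,0,0,0,0,0])

```text
time_s: 17.48
position: [453.5, -294.2, 262.0]
ee_rot: [-3.138, -0.152, -0.003]
ft_force: [-0.3, -0.1, 0.1]
gripper_width: 87.2
finger_force: 0.0
```

Run:
```python
from h import *
s=arm.grab_frame("scene");t=arm.grab_frame("top");cv2.imwrite("pics/s7.png",s);cv2.imwrite("pics/t7.png",t)
st=arm.sense();print(st["position"],st["ft_force"],st["gripper_width"],st["qpos"])
cv2.imwrite("pics/d7.png",np.hstack([crop(s,318,148,44,62,9),crop(t,320,148,44,62,9)]))
```

```text
[ 452.92489565 -293.56380765  260.32413047] [-0.21247841  1.34777852 -0.63989666] 87.07488153105785 [-0.59586305  0.28886003  1.3069963   1.69319212 -0.28390623  1.37997873
 -0.71823942]
```

View pics/d7.png

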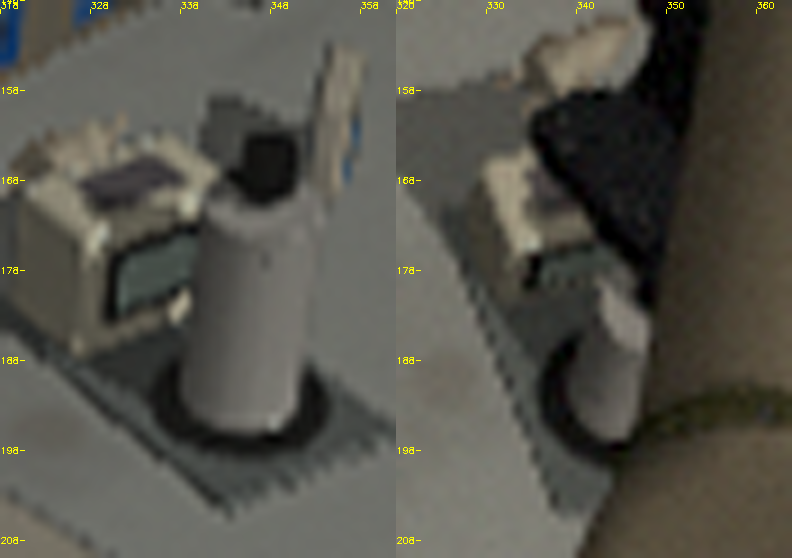

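The canister stands upright in the middle of the pad, with its foot at about (345,194) and the knob at (347,166). The rib just shows beside the knob, away from the camera. I'll move the arm aside and measure the rib from the top camera.

>>> jog_arm(deltas=[-1,0,-0.03,0,0,0,0,-1,0,-0.035,0,0,0,0,-1,0,-0.035,0,0,0,0,-1,0,-0.035,0,0,0,0,-1,0,-0.035,0,0,0,0])

```text
time_s: 18.0
position: [436.9, -142.4, 262.2]
ee_rot: [-3.136, -0.149, 0.003]
ft_force: [1.3, 1.5, -0.4]
gripper_width: 87.2
finger_force: 0.0
```

>>> jog_arm(deltas=[-1,0,-0.035,0,0,0,0,-1,0,-0.035,0,0,0,0,-1,0,-0.035,0,0,0,0,-1,0,-0.02,0,0,0,0,-1,0,0,0,0,0,0])

```text
time_s: 18.42
position: [424.6, -14.9, 261.5]
ee_rot: [-3.136, -0.16, 0.009]
ft_force: [0.3, 0.1, -0.2]
gripper_width: 87.0
finger_force: 0.0
```

Run:
```python
from h import *
s=arm.grab_frame("scene");t=arm.grab_frame("top")
cv2.imwrite("pics/s8.png",s);cv2.imwrite("pics/t8.png",t)
st=arm.sense();print(st["position"],st["qpos"])
np.set_printoptions(linewidth=250)
ax=(453.6,-293.8)
for n in("scene","top"):
    print(n,"knob",proj(n,[[*ax,139],[*ax,148]]).round(1))
    for a in(-35,-25,-14,-5,5):
        c=np.radians(a);print(a,proj(n,[[ax[0]+r*np.cos(c),ax[1]+r*np.sin(c),123] for r in(14,20.5,27)]).round(2).tolist())
print("scene r160-176 c338-358");print(s[160:176,338:358].max(2))
print("top r170-192 c336-360");print(t[170:192,336:360].max(2))
```

```text
[425.28908096 -19.00643992 261.82968629] [-0.9747924  -0.2622215   0.79023088  1.93367699  0.18646702  1.40221349
 -1.70835959]
scene knob [[347.1 167. ]
 [347.4 165.1]]
-35 [[345.66, 168.32], [345.19, 167.43], [344.73, 166.54]]
-25 [[345.1, 168.41], [344.38, 167.56], [343.65, 166.71]]
-14 [[344.54, 168.57], [343.56, 167.79], [342.58, 167.02]]
-5 [[344.14, 168.75], [342.97, 168.05], [341.8, 167.36]]
5 [[343.77, 168.99], [342.42, 168.4], [341.08, 167.82]]
top knob [[349.7 179.1]
 [350.1 178.2]]
-35 [[349.2, 177.81], [349.25, 176.49], [349.3, 175.18]]
-25 [[348.65, 177.81], [348.45, 176.49], [348.24, 175.17]]
-14 [[348.07, 177.9], [347.59, 176.62], [347.11, 175.35]]
-5 [[347.61, 178.05], [346.92, 176.85], [346.24, 175.64]]
5 [[347.15, 178.3], [346.25, 177.2], [345.35, 176.11]]
scene r160-176 c338-358
[[108 107 113  69  65  68  69  66  65  93  94 113 116 116  89  84 119 125 122  84]
 [106 109  94  68  68  70  70  72  72  70  67  97  98  97  72  95 108 117 126  80]
 [104 109  67  65  69  69  72  61  54  54  53  54  61  68  58 103 110 116 135  92]
 [105 110  67  66  69  71  76  37  18  19
[... 2539 characters left out ...]
5  87]
 [107 106 105 108 104 105 105 103 105 103 103 100 102 103  95  98  93  95  95  90  88  85  80  75]
 [106 106 104 107 111 105 105 103 103 103 103 101 101 101  98  95  97  99  91  91  91  88  87  81]
 [108 105 102 105 107 108 107 104 104 107 108 101 103 102  98 101  99  99  97  93  94  89  89  88]
 [107 105 106 107 105 103 107 104 107 103 106 105 102 104 104 101 101  99  98  97  95  88  90  88]
 [105 104 102 102 104 105 106 106 109 107 105 104 103 107 105 101 102 100  99 100  97  95  90  93]
 [ 99 101 102 108 103 102 108 103 106 105 109 106 106 101 103 102 105 100 101 100 101  96  96  97]
 [ 98 101 102 103 104 101 108 103 107 106 104 106 107 105 106 103 104 104 102 104 101 100  96  95]]
```

>>> jog_arm(deltas=[-1,0,-0.03,0,0,0,0,-1,0.01,-0.035,0,0,0,0,-1,0.01,-0.035,0,0,0,0,-1,0.01,-0.035,0,0,0,0,-1,0,-0.035,0,0,0,0])

```text
time_s: 18.93
position: [440.6, 153.3, 262.5]
ee_rot: [-3.137, -0.146, 0.005]
ft_force: [1.4, -0.4, 0.7]
gripper_width: 87.1
finger_force: 0.0
```

>>> jog_arm(deltas=[-1,0,-0.035,0,0,0,0,-1,0,-0.035,0,0,0,0,-1,0,-0.035,0,0,0,0,-1,0,-0.03,0,0,0,0,-1,0,0,0,0,0,0])

```text
time_s: 19.35
position: [425.1, 292.2, 262.1]
ee_rot: [-3.137, -0.159, 0.006]
ft_force: [-0.6, 0.4, -0.1]
gripper_width: 87.1
finger_force: 0.0
```

Run:
```python
from h import *
t=np.mean([arm.grab_frame("top") for _ in range(3)],0)
cv2.imwrite("pics/t9.png",t)
st=arm.sense();print(st["position"],st["qpos"])
np.set_printoptions(linewidth=250)
print("top r170-200 c334-360");print(t[170:200,334:360].max(2).astype(int))
```

```text
[427.40790418 285.75386621 262.80531115] [-1.20989294  0.061693    0.56255395  1.73055447 -0.03570835  1.36138434
 -2.11778956]
top r170-200 c334-360
[[101  73  48  49  51  67  92  87 114 123 134 141 162 163 163 164 160 124 125 125 125 125 123 124 124 125]
 [100  83  58  58  70  72 111 107 161 162 162 163 166 166 161 158 156 122 125 125 124 126 125 123 123 122]
 [123 102  83  85 101 102 102 103 145 148 151 157 144 139 120 136 125 125 126 125 124 123 126 125 125 124]
 [157 127 101 100 104 103  95  94  86  81  92 113  65  40  74 135 123 127 125 123 125 124 123 124 124 124]
 [160 161  97  95  90  82  68  59  38  37  40  48  59  40 114 127 124 125 126 124 124 124 125 126 124 125]
 [144 140  80  64  45  42  39  29  53  50  71  70  67  37 123 107 117 124 126 124 126 126 126 125 126 124]
 [ 71  31  37  39  42  53  60  56  67  69  68  74  33  15  84  47  80 105 125 125 124 124 126 125 126 126]
 [ 67   3  49  69  70  69  62  64  62  65  69  84  31   8   7   8  12  19 109 124 125 126 126 126 124 124]
 [ 47  13  72  61  67  58  56  57  76  68  85  83  48  15   8  14  12  19  63 123 124 125 127 
[... 1678 characters left out ...]
3  95  26  20  22  64  79  80  80 114 126 126]
 [ 64  81  55  24  20  18  29  69  83  96 104 108 112  99  91  32  15  14  27  70  79  81  80  95 126 129]
 [ 87  80  79  55  19  17  21  26  60  81  87  94  94  51  24  19  11  22  55  80  80  78  81  99 127 127]
 [124  79  79  80  49  21  18  19  21  18  17  36  19  19  11  14  26  41  81  78  78  79  82  84 119 127]
 [124  64  82  79  80  54  37  24  17  14  17  20  16  19  20  34  53  67  81  79  81  80  80  82  94 126]
 [122  85  83  80  80  83  67  53  36  30  33  31  32  28  50  63  78  80  79  80  80  85  84  91  84 126]][ WARN:0@2.577] global loadsave.cpp:1063 imwrite_ Unsupported depth image for selected encoder is fallbacked to CV_8U.
```

The top-camera rib reading (about -17° ±4°) and the scene-camera one (about -14°) both agree with the reader's -14° within measurement noise. The canister is centred and upright, and the arm is clear, so I'm handing in.

```bash
python3 -c "
from bench import arm
print(arm.close_job())"
```

```text
the job is handed in; nothing more can be done
None
```

The canister stands upright in the middle of the reader pad, let go and with the arm clear, its label turned to the scanner block to within about 4° as far as the cameras can tell; the job is handed in, at about 20 s of the 64 s allowed, and no verdict came back.

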